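Tip the stir bar over the wall into the ultrasonic cleaner

ROBOT

A 7-joint arm with a two-finger parallel gripper is mounted at the origin on a cart in front of the work surface, level with it; the furniture and walls round the work are solid. World frame = base frame: x ahead of the robot, y to its left, z up, the work surface at z = 0. Lengths are in m, angles in rad, forces in N, time in s.
With the tool pointing down it reaches from about 0.4 to 0.875 m from the base axis. Payload 19.3 kg.
Tool frame: the origin (TCP) lies midway between the tips of the shut fingers; the grasp point (between the pads) lies 19 mm behind it (bot.pinch_z is the distance from the TCP to the grasp point, in m); z points along the fingers, y is the line along which they close (so a half turn about z gives the same grasp; the last joint's range is limited). The gripper opens to 85 mm and grips with 20 to 120 N. Pads are 22 mm wide; open, the fingers measure 114 mm over their backs; the gripper's body (76 mm by 85 mm) begins 54 mm behind the grasp point. The pads swing forward as they close: fully open they stand 13 mm farther back than shut.
Start: joints at [-1.361, 0.521, -0.036, 1.599, 0.021, 1.021, -0.113], TCP at [0.173, 0.601, 0.231] pointing down, gripper open.
Joint ranges: [-2.91, 2.91], [-0.3, 2.13], [-1.5, 1.42], [0.17, 2.43], [-1.26, 4.41], [0.16, 1.93], [-2.52, 2.52]. Speed limits (rad/s): [1.89, 1.89, 2.39, 2.39, 3.01, 3.01, 3.01].

INTERFACE

Orientations are given as [roll, pitch, yaw] about the fixed x, y, z axes, in that order (R = Rz(yaw) Ry(pitch) Rx(roll)).
In Python, from workcell import observe, viewer, bot gives the robot as it stands. The module is installed in compiled form; this text tells all that it offers.
- The arm moves only by the tool play_rows, never from a script. Its argument "motion" is a list of rows, each a list of 7 numbers: the shift along the tool's x, y, z in cm, then the turn, a rotation vector about the tool's x, y, z in rad, then the opening, from -1 (shut) to 1 (fully open), so that 0 is half open. A call has exactly 5 rows; each row is the pose to reach, as a shift and turn from the pose commanded when the call began, along the tool's axes at that moment; what a row does not reach only later rows make up. A row lasts 1/10 s, in which the tool goes at most 50 mm and 8.59 degrees, less where a joint would pass 70% of its speed; a pose out of reach is approached as far as the arm can. A call with a gripper value outside its range is refused whole. The fingers move at their own pace and stop on an object; "squeeze" is the grip in N (left out, the last holds). Time passes only in rows, so rows that repeat a pose let the fingers close, or fill a call up. It gives the time, the measured TCP pose, the force, the opening and the grip force at its end, in the units of the state.
- observe(): the state, without advancing time (a new reading comes with each control period).
- viewer.grab_frame(name): name is "scene" or "side" or "wrist"; returns (picture, depth): 384x512x3 uint8, red, green, blue; 384x512 float32, m along the optical axis (not along the pixel's ray), 0 where there is no reading.
- viewer.camera_info(name): a dict with "fx", "fy", "cx", "cy" (pixels), "R" (3x3) and "t" (3): a world point X has camera coordinates R X + t. Camera axes: x right, y down, z forward; pixel columns grow to the right and rows downward; lengths in m; the calibration is good to about 2 mm. A picture is of the moment at which its call begins: read the wrist's pose just before it. camera_info takes no time and is no camera call; for the wrist camera it gives the pose at the moment of the call.
- bot.job_done(): hands the job in; it is judged then, once.
The state is a dict: "clock": time; "qpos": joint angles; "qd": joint speeds; "joint_efforts": joint torques, N m; "position": TCP position; "tool_rot": TCP orientation; "force": force on the tool from outside, world axes, zero at the start; "moment": the same for the moment, N m; "grip_width": finger opening in m; "finger_force": force on a finger pad.
Only numpy, scipy, OpenCV 4.12 (cv2) and the standard library are available. Lean on these libraries where they do the work, as an engineer would, in place of code of your own. Each camera call takes 0.05 s, during which the arm holds its last target. There are 200 camera calls.

TASK

Pick up the steel scoop that holds the white stir bar, carry it level over to the ultrasonic cleaner and, with its lip clear above the raised rim, tip it steeply so that the bar drops into the sunken basin; do not knock the scoop against the cleaner. Then stand the scoop upright on the bench again and let go of it, leaving the empty scoop where it is.

Things in the scene. Friction and masses are not known exactly. Their poses are not given: they have to be found in the camera images.
- scoop_centre (a point): Dark steel scoop holding the bar, 0.12 kg: mid-height point, 22.5 mm over its underside. x to the lip, y across, z up. Flat parallel sides 52 mm apart outside (46 inside): grip across y. 45 mm high, top level; floor 3 mm thick, x -38 to 14 mm; back upright; front slopes out at 42 deg to the lip at x 64 mm, top edge. Lip starts toward -y within 35 deg. Bar leaves at 45 to 60 deg of tip, lip down.
- stir_bar_centre (a point): Centre of the white slippery PTFE stirring bar with round ends, 38 mm long, 10 mm thick, 14 g, loose. It starts lying roughly across the floor of one scoop (along that scoop's y) and may roll about in it.
- basin (a point): Centre of the basin floor of the ultrasonic cleaner: fixed white box, grey control panel toward the robot, 150 mm in x by 180 mm in y. Basin open and dry, 100 mm in x by 130 mm in y inside, walls upright; floor 16 mm over the bench, rim 53 mm above this point (trim 55 mm). Unturned, x points away from the robot, y to its left; z up.
- spare_scoop_centre (a point): The same point of a second scoop, alike in make, size and frame but empty; it starts the same way round, about 20 cm left or right of the full one. Leave it alone.
Mind the look-alikes: they are no part of the job. Leave any orange look-alike of the part that bears scoop_centre alone.

How it is judged:
On the way, in this order (a step that is already met when the one before it is completed fails the run):
1. the scoop is lifted off the bench, not tipped, with the bar in it (height (world z) of scoop_centre above 0.06 m and angle between scoop_centre's own z axis and vertical below 0.5 rad and distance between stir_bar_centre and scoop_centre below 0.065 m), for 0.2 s.
2. the scoop is tipped steeply (over 40 degrees) above the basin, its centre higher than the rim (angle between scoop_centre's own z axis and vertical above 0.7 rad and height (world z) of scoop_centre above 0.07 m and horizontal distance between scoop_centre and basin below 0.15 m), for 0.1 s.
At the end, for the whole second after the job is handed in: The stir bar lies in the cleaner's basin (its centre inside the walls and below the rim), and the scoop stands upright (within 6 degrees) on the bench, at rest (x of stir_bar_centre in the frame of basin between -0.05 and 0.05 m and y of stir_bar_centre in the frame of basin between -0.065 and 0.065 m and height (world z) of stir_bar_centre below 0.055 m and angle between scoop_centre's own z axis and vertical below 0.1 rad and height (world z) of scoop_centre between 0.015 and 0.03 m and linear speed of scoop below 0.02 m/s and linear speed of stir_bar below 0.05 m/s); the robot touches nothing.
It fails at once if the scoop knocks against the cleaner (over 5 N) (contact force between scoop and cleaner above 5 N).
It fails at once if the empty scoop is shifted more than 20 mm (distance of spare_scoop_centre from where it was at the start of the episode above 0.02 m).
It also fails if it takes over 54 s, if anything falls off the work surface, if the arm or the gripper's body presses on something with over 40 N, if the wrist force passes 120 N, or if a joint passes its speed limit or range.

## Working session

There is one attempt and no reset: what is moved stays moved. The work goes in short steps, Python scripts to look and compute and a tool call to move; the robot and the scene stay as the last step left them, time stands still between calls to the robot, and variables do not carry over. Pictures are saved under pics/ and viewed, at most 10 in all, crops included, and the job is handed in when it is done.

Besides the shell and the picture viewer there is one more tool, called after ">>>" by a JSON object that holds its "method" and its "body", one argument or row to a line. play_rows: Moves the arm, as the interface text tells. Its arguments: {"type":"object","properties":{"motion":{"type":"array"},"squeeze":{"type":"number"}},"required":["motion"]}

```bash
mkdir -p pics; python3 - <<'E'
from workcell import observe, viewer, bot
import cv2, numpy as np
s=observe(); print({k:np.round(v,3) for k,v in s.items()}, bot.pinch_z)
ims=[]
for n in ["scene","side"]:
    im,d=viewer.grab_frame(n); np.savez(f"{n}.npz",im=im,d=d,**{k:np.array(v) for k,v in viewer.camera_info(n).items()})
    cv2.imwrite(f"pics/{n}0.png",im[...,::-1])
E
```

```text
{'clock': np.float64(0.0), 'qpos': array([-1.361,  0.522, -0.036,  1.6  ,  0.021,  1.021, -0.113]), 'qd': array([-0.   ,  0.   ,  0.001, -0.   , -0.002, -0.001,  0.   ]), 'joint_efforts': array([ 5.0000e-03, -9.2711e+01,  1.9830e+00, -3.6991e+01,  1.8000e-02,
        9.0000e-03, -0.0000e+00]), 'position': array([0.173, 0.6  , 0.231]), 'tool_rot': array([-3.141,  0.   ,  2.862]), 'force': array([-0.145, -0.625, -0.105]), 'moment': array([ 0.025,  0.073, -0.051]), 'finger_force': np.float64(0.0), 'grip_width': np.float64(0.086)} 0.0187
```

View pics/scene0.png

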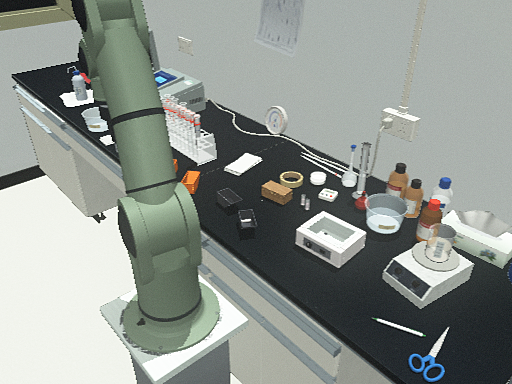

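View pics/side0.png

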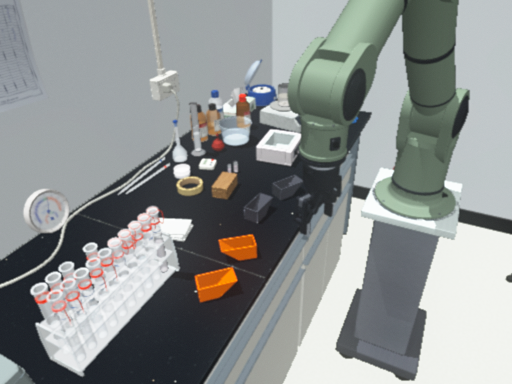

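```bash
cat > h.py <<'E'
import numpy as np, cv2
def load(n): return dict(np.load(n+".npz"))
def pts(f):
    v,u=np.indices(f['d'].shape); d=f['d']
    c=np.stack([(u-f['cx'])/f['fx']*d,(v-f['cy'])/f['fy']*d,d],-1)
    return (c-f['t'])@f['R']
def proj(f,X):
    c=np.atleast_2d(X)@f['R'].T+f['t']; return np.c_[f['fx']*c[:,0]/c[:,2]+f['cx'],f['fy']*c[:,1]/c[:,2]+f['cy']]
E
python3 - <<'E'
from h import *
f=load("scene"); P=pts(f); s=load("side"); Q=pts(s)
for n,uv in dict(a=(229,199),b=(247,222),c=(319,241)).items(): print(n,P[uv[1],uv[0]].round(3))
for n,uv in dict(a=(258,207),b=(288,186),c=(279,147),o1=(238,248)).items(): print('side',n,Q[uv[1],uv[0]].round(3))
# dark scoops: points above bench 10..60mm in region
for nm,P,im in(("scene",P,f['im']),("side",Q,s['im'])):
    m=(P[...,2]>0.012)&(P[...,2]<0.06)&(im.max(-1)<110)&(P[...,0]>0.3)&(P[...,0]<0.9)&(abs(P[...,1])<0.5)
    k,l,st,c=cv2.connectedComponentsWithStats(m.astype(np.uint8))
    for i in range(1,k):
        if st[i,4]>40:
            p=P[l==i]; print(nm,st[i],p.mean(0).round(3),p.min(0).round(3),p.max(0).round(3))
    m=(P[...,2]>0.06)&(P[...,2]<0.085)&(im.min(-1)>130)&(P[...,0]>0.3)&(P[...,0]<0.9)&(abs(P[...,1])<0.5)
    k,l,st,c=cv2.connectedComponentsWithStats(m.astype(np.uint8))
    for i in range(1,k):
        if st[i,4]>100:
            p=P[l==i]; r=cv2.minAreaRect(p[:,:2].astype(np.float32)); print(nm,'white',st[i],p.mean(0).round(3),r)
c1=cv2.resize(f['im'][180:270,200:375],None,fx=4,fy=4,interpolation=2)
c2=cv2.resize(s['im'][165:230,225:325],None,fx=3.5,fy=3.5,interpolation=2)
o=np.zeros((c1.shape[0]+c2.shape[0],c1.shape[1],3),np.uint8); o[:c1.shape[0]]=c1; o[c1.shape[0]:,:c2.shape[1]]=c2
cv2.imwrite("pics/crop.png",o[...,::-1])
E
```

```text
a [ 0.483  0.356 -0.001]
b [0.435 0.188 0.004]
c [ 0.486 -0.112  0.07 ]
side a [0.47  0.301 0.007]
side b [0.406 0.19  0.045]
side c [ 0.537 -0.034  0.067]
side o1 [0.411 0.552 0.045]
scene [217 188  26  19 243] [0.46  0.332 0.032] [0.427 0.269 0.012] [0.491 0.376 0.051]
scene [269 189  24  14  85] [0.626 0.205 0.029] [0.599 0.182 0.014] [0.674 0.251 0.044]
scene [239 209  19  20 187] [0.429 0.178 0.032] [0.37  0.103 0.012] [0.468 0.215 0.05 ]
scene [303 237  28  22 212] [ 0.484 -0.105  0.039] [ 0.472 -0.158  0.017] [ 0.493 -0.048  0.056]
scene [480 252  15   9  51] [ 0.886 -0.479  0.023] [ 0.881 -0.497  0.012] [ 0.893 -0.458  0.041]
scene [386 265  40  33 307] [ 0.555 -0.39   0.051] [ 0.539 -0.452  0.038] [ 0.577 -0.32   0.06 ]
scene white [367 209  36  14 164] [ 0.747 -0.172  0.072] ((0.752011775970459, -0.16777896881103516), (0.04564271867275238, 0.12004733085632324), 30.21629524230957)
scene white [ 297  211   69   45 1004] [ 0.552 -0.105  0.068] ((0.5594550967216492, -0.09810814261436462), (0.15408892929553986, 0.1853894144296646), 5.305944919586182)
scene white [ 389  248   86 
[... 191 characters left out ...]
372 0.107 0.012] [0.462 0.221 0.048]
side [226 176  12  21  68] [0.605 0.246 0.025] [0.595 0.186 0.012] [0.614 0.295 0.037]
side [244 193  29  27 384] [0.459 0.333 0.032] [0.428 0.266 0.012] [0.49  0.375 0.049]
side white [260 105  38  17 268] [ 0.67  -0.343  0.073] ((0.6716116070747375, -0.35436856746673584), (0.08353711664676666, 0.20271462202072144), 74.87149810791016)
side white [219 126  31   9 120] [ 0.771 -0.091  0.072] ((0.7889389991760254, -0.10502620041370392), (0.1391378492116928, 0.07388820499181747), 10.937492370605469)
side white [256 130  45  24 462] [ 0.556 -0.083  0.067] ((0.5599325895309448, -0.0978509858250618), (0.15112021565437317, 0.1933102309703827), 5.204783916473389)
```

View pics/crop.png

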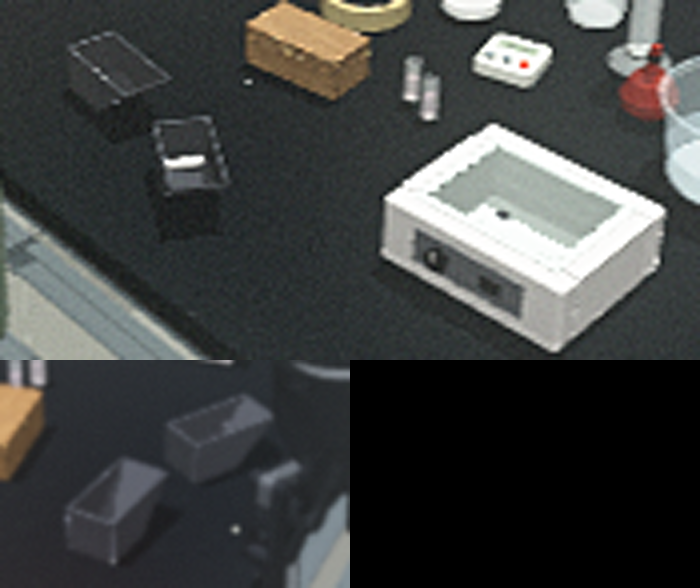

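Candidates: the dark scoops at scene (229,199) and (247,222); the orange ones at side (238,248) and (215,284) are look-alikes. The crop shows the white bar in the dark scoop at scene (247,222), so that is the full one. The one at (229,199) is empty.

```bash
python3 - <<'E'
from h import *
f=load("scene"); s=load("side"); A=[(pts(g),g['im']) for g in(f,s)]
for nm,c in(("full",(.42,.17)),("spare",(.46,.33))):
    allp=[]
    for P,im in A:
        m=(P[...,2]>0.034)&(P[...,2]<0.052)&(im.max(-1)<190)&(np.hypot(P[...,0]-c[0],P[...,1]-c[1])<.085)
        p=P[m][:,:2]; allp.append(p)
        print(nm,len(p),cv2.minAreaRect(p.astype(np.float32)))
    p=np.vstack(allp); print(nm,'both',cv2.minAreaRect(p.astype(np.float32)))
P,im=A[0]; m=(im.min(-1)>170)&(np.hypot(P[...,0]-.42,P[...,1]-.17)<.07); print('bar',m.sum(),P[m].mean(0))
E
```

```text
full 98 ((0.41704076528549194, 0.16225621104240417), (0.1110532283782959, 0.053014203906059265), 59.011653900146484)
full 189 ((0.41566002368927, 0.16349294781684875), (0.10611206293106079, 0.06002006679773331), 60.2392463684082)
full both ((0.4152750074863434, 0.16281966865062714), (0.11070823669433594, 0.06002006679773331), 60.2392463684082)
spare 128 ((0.4581213891506195, 0.32017362117767334), (0.10847306251525879, 0.05639684200286865), 83.41158294677734)
spare 206 ((0.4582020044326782, 0.3211280405521393), (0.1078524962067604, 0.055966489017009735), 82.81029510498047)
spare both ((0.45816850662231445, 0.3204226791858673), (0.10895665735006332, 0.056402839720249176), 83.44257354736328)
bar 50 [ 0.4186148   0.17951521 -0.09972476]
```

>>> {"method": "play_rows", "body": {
  "motion": [
    [-2.8, -2.7, 0, 0, 0, 0.145, 1],
    [-5.7, -5.5, 0, 0, 0, 0.29, 1],
    [-8.6, -8.2, 0, 0, 0, 0.435, 1],
    [-11.4, -11, 0, 0, 0, 0.58, 1],
    [-14.3, -13.7, 0, 0, 0, 0.725, 1]
  ],
  "squeeze": 40
}}

```text
clock: 0.6
position: [0.2726, 0.4279, 0.2312]
tool_rot: [-3.141, -0.0, 2.131]
force: [0.7, -0.1, 0.9]
grip_width: 0.0856
finger_force: 0.0
```

```bash
cat >> h.py <<'E'
from scipy.spatial.transform import Rotation as Ro
import json
def log(s):
    open("log.jsonl","a").write(json.dumps([list(map(float,s[k])) for k in("qpos","position","tool_rot")])+"\n")
def rel(p,rot,tp,trot):
    R=Ro.from_euler('xyz',rot); return (R.inv().apply(np.array(tp)-p)*100).round(2),(R.inv()*Ro.from_euler('xyz',trot)).as_rotvec().round(3)
E
cat > go.py <<'E'
import sys
from h import *
from workcell import observe
s=observe(); log(s); print(round(float(s['clock']),2),np.round(s['position'],4),np.round(s['tool_rot'],3),np.round(s['qpos'],3))
if len(sys.argv)>1:
    a=list(map(float,sys.argv[1:])); print(rel(s['position'],s['tool_rot'],a[:3],a[3:]))
E
python3 go.py .422 .173 .2 3.1416 0 1.047
```

```text
0.6 [0.2726 0.4279 0.2312] [-3.141 -0.     2.131] [-1.248  0.339  0.163  1.912 -0.069  0.896 -0.491]
(array([-29.53,  -0.89,   3.12]), array([-0.   ,  0.   ,  1.084]))
```

>>> {"method": "play_rows", "body": {
  "motion": [
    [-4, 0, 0.5, 0, 0, 0.145, 1],
    [-8, 0, 1, 0, 0, 0.29, 1],
    [-12, -0.3, 1.5, 0, 0, 0.435, 1],
    [-16, -0.5, 2, 0, 0, 0.58, 1],
    [-20, -0.6, 2.5, 0, 0, 0.725, 1]
  ]
}}

```text
clock: 1.1
position: [0.3748, 0.2559, 0.2061]
tool_rot: [-3.142, -0.0, 1.406]
force: [0.7, 0.5, -0.6]
grip_width: 0.0854
finger_force: 0.0
```

```bash
python3 go.py .422 .173 .2 3.1416 0 1.047
```

```text
1.1 [0.3748 0.2559 0.2061] [-3.142 -0.     1.406] [-1.043  0.304  0.386  2.075 -0.159  0.79  -0.726]
(array([-7.41,  6.02,  0.61]), array([-0.   , -0.   ,  0.359]))
```

>>> {"method": "play_rows", "body": {
  "motion": [
    [-2, 1.7, 0.2, 0, 0, 0.12, 1],
    [-4, 3.4, 0.4, 0, 0, 0.24, 1],
    [-6, 5, 0.6, 0, 0, 0.359, 1],
    [-7.4, 6, 0.6, 0, 0, 0.359, 1],
    [-7.4, 6, 0.6, 0, 0, 0.359, 1]
  ]
}}

```text
clock: 1.6
position: [0.4226, 0.173, 0.2002]
tool_rot: [3.141, 0.001, 1.05]
force: [-1.2, 1.0, 0.6]
grip_width: 0.0853
finger_force: 0.0
```

```bash
python3 go.py .422 .173 .2 3.1416 0 1.047; python3 - <<'E'
from workcell import observe, viewer
from h import *
f=viewer.camera_info("wrist"); im,d=viewer.grab_frame("wrist")
np.savez("wrist.npz",im=im,d=d,**{k:np.array(v) for k,v in f.items()}); f=load("wrist")
P=pts(f); m=(P[...,2]>0.037)&(P[...,2]<0.052)&(np.hypot(P[...,0]-.42,P[...,1]-.17)<.09)
p=P[m]; print(len(p),cv2.minAreaRect(p[:,:2].astype(np.float32)),np.percentile(p[:,2],[5,50,95]))
cv2.imwrite("pics/w1.png",im[...,::-1]); print(proj(f,[[.422,.173,.045]]))
# kinematic fit
L=[json.loads(l) for l in open("log.jsonl")]; 
L.append([[-1.361,.5215,-.036,1.6,.021,1.021,-.113],[.173,.6005,.231],[-3.141,0,2.862]])
def fk(q,p):
    sg,off,off7,d1,a2,a4,d7,e1,e2,e3=p
    R=Ro.from_euler('z',off); x=np.array([0,0,d1])
    R=R*Ro.from_euler('Z',q[0])*Ro.from_euler('Y',q[1]); x=x+R.apply([e1,0,a2*0]); R=R*Ro.from_euler('Z',q[2]); x=x+R.apply([0,0,a2])
    x=x+R.apply([e2,0,0]);R=R*Ro.from_euler('Y',q[3]); x=x+R.apply([e3,0,a4]); R=R*Ro.from_euler('ZYZ',[q[4],q[5],q[6]+off7]); return x+R.apply([0,0,d7]),R
for l in L:
    r=Ro.from_euler('xyz',l[2]).as_matrix(); print(np.round(l[0],3), np.round(l[1],3), np.round(l[2],3))
from scipy.optimize import least_squares
best=None
for S in np.array(np.meshgrid(*[[1,-1]]*4)).reshape(4,-1).T:
  sg=np.array([S[0],1,S[1],1,S[2],1,S[3]])
  for o in(0,1.57,3.14,-1.57):
   for o7 in (0,1.57,3.14,-1.57):
    def res(p):
        o=[]
        for l in L:
            x,R=fk(sg*np.array(l[0]),p); o+=list(x-l[1])+list(.3*(R.inv()*Ro.from_euler('xyz',l[2])).as_rotvec())
        return np.array(o+list(1e-3*p[7:]))
    r=least_squares(res,[1,o,o7,.35,.4,.4,.25,0,0,0],max_nfev=30)
    if best is None or r.cost<best[0]: best=(r.cost,sg,r.x)
print(best)
E
```

```text
1.6 [0.4226 0.173  0.2002] [3.141e+00 1.000e-03 1.050e+00] [-0.914  0.332  0.494  2.078 -0.22   0.781 -0.807]
(array([-0.03, -0.05,  0.02]), array([0.   , 0.001, 0.003]))
1933 ((0.4173698425292969, 0.1641625463962555), (0.10311148315668106, 0.05272892117500305), 59.307098388671875) [0.03815561 0.04700512 0.0490154 ]
[[255.74858701 174.72703642]]
[-1.248  0.339  0.163  1.912 -0.069  0.896 -0.491] [0.273 0.428 0.231] [-3.141 -0.     2.131]
[-1.043  0.304  0.386  2.075 -0.159  0.79  -0.726] [0.375 0.256 0.206] [-3.142 -0.     1.406]
[-0.914  0.332  0.494  2.078 -0.22   0.781 -0.807] [0.423 0.173 0.2  ] [3.141e+00 1.000e-03 1.050e+00]
[-1.361  0.522 -0.036  1.6    0.021  1.021 -0.113] [0.173 0.6   0.231] [-3.141  0.     2.862]
(np.float64(4.390975474564286e-06), array([-1,  1, -1,  1, -1,  1, -1]), array([ 1.00000000e+00, -9.84851444e-02,  1.47206063e+00, -6.93817382e+00,
        5.10396299e-01,  4.11316997e-01, -6.95401421e+00, -2.85995504e-02,
        4.89374978e-02,  2.73911350e-03]))
```

View pics/w1.png

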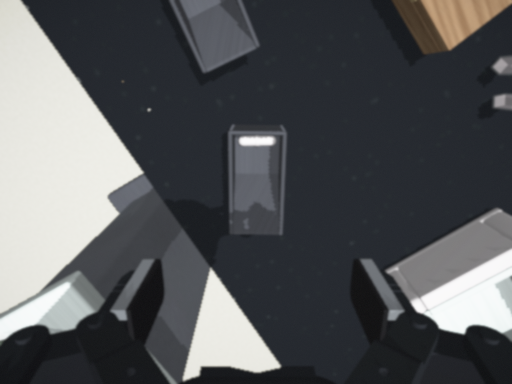

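The full scoop is centred at pixel (257,180), with the bar at (257,141) near its back. The spare is at (215,30), well clear. I'm descending now.

>>> {"method": "play_rows", "body": {
  "motion": [
    [0.1, 0, 3.5, 0, 0, 0.015, 1],
    [0.15, 0, 7, 0, 0, 0.015, 1],
    [0.15, 0, 10.5, 0, 0, 0.015, 1],
    [0.15, 0, 13.5, 0, 0, 0.015, 1],
    [0.15, 0, 15, 0, 0, 0.015, 1]
  ]
}}

```text
clock: 2.15
position: [0.4213, 0.1767, 0.048]
tool_rot: [-3.14, 0.002, 1.039]
force: [0.6, 0.4, -0.1]
grip_width: 0.0855
finger_force: 0.0
```

>>> {"method": "play_rows", "body": {
  "motion": [
    [0, 0, 1.5, 0, 0, 0, 1],
    [0, 0, 3, 0, 0, 0, 1],
    [0, 0, 4, 0, 0, 0, 1],
    [0, 0, 4.2, 0, 0, 0, 1],
    [0, 0, 4.2, 0, 0, 0, 1]
  ]
}}

```text
clock: 2.65
position: [0.4225, 0.1764, 0.0083]
tool_rot: [-3.141, 0.0, 1.038]
force: [-0.1, 0.1, -0.0]
grip_width: 0.0853
finger_force: 0.0
```

>>> {"method": "play_rows", "body": {
  "motion": [
    [0, 0, 0, 0, 0, 0, 0.5],
    [0, 0, 0, 0, 0, 0, 0.3],
    [0, 0, 0, 0, 0, 0, 0.1],
    [0, 0, 0, 0, 0, 0, 0],
    [0, 0, 0, 0, 0, 0, -0.2]
  ],
  "squeeze": 30
}}

```text
clock: 3.15
position: [0.4229, 0.1764, 0.0089]
tool_rot: [3.141, -0.001, 1.038]
force: [-0.9, -0.1, 8.4]
grip_width: 0.0516
finger_force: 30.4
```

>>> {"method": "play_rows", "body": {
  "motion": [
    [0, 0, 0, 0, 0, 0, -0.5],
    [0, 0, 0, 0, 0, 0, -0.5],
    [0, 0, 0, 0, 0, 0, -0.5],
    [0, 0, 0, 0, 0, 0, -0.5],
    [0, 0, 0, 0, 0, 0, -0.5]
  ],
  "squeeze": 40
}}

```text
clock: 3.65
position: [0.423, 0.1765, 0.0089]
tool_rot: [3.141, -0.001, 1.038]
force: [-2.1, -0.6, 9.4]
grip_width: 0.0513
finger_force: 39.9
```

>>> {"method": "play_rows", "body": {
  "motion": [
    [0, 0, -0.7, 0, 0, 0, -0.5],
    [0, 0, -2, 0, 0, 0, -0.5],
    [0, 0, -4, 0, 0, 0, -0.5],
    [0, 0, -6, 0, 0, 0, -0.5],
    [0, 0, -8, 0, 0, 0, -0.5]
  ]
}}

```text
clock: 4.15
position: [0.4225, 0.1762, 0.0896]
tool_rot: [-3.142, -0.0, 1.038]
force: [0.2, 0.3, -1.2]
grip_width: 0.0515
finger_force: 42.4
```

>>> {"method": "play_rows", "body": {
  "motion": [
    [0, 0, -2, 0, 0, 0, -0.5],
    [0, 0, -4, 0, 0, 0, -0.5],
    [0, 0, -6, 0, 0, 0, -0.5],
    [0, 0, -7.5, 0, 0, 0, -0.5],
    [0, 0, -8, 0, 0, 0, -0.5]
  ]
}}

```text
clock: 4.65
position: [0.423, 0.1765, 0.1699]
tool_rot: [3.141, -0.002, 1.038]
force: [-0.3, -0.8, -1.5]
grip_width: 0.0517
finger_force: 42.4
```

```bash
python3 go.py; python3 - <<'E'
from workcell import observe, viewer
from h import *
f=viewer.camera_info("wrist"); im,d=viewer.grab_frame("wrist")
cv2.imwrite("pics/w2.png",im[...,::-1])
np.savez("wrist2.npz",im=im,d=d,**{k:np.array(v) for k,v in f.items()})
# cleaner in the wrist view at start
for n in("scene","side"):
    g=load(n);P=pts(g); m=(P[...,2]>.062)&(P[...,2]<.08)&(g['im'].min(-1)>120)&(np.hypot(P[...,0]-.56,P[...,1]+.1)<.13)
    r=cv2.minAreaRect(P[m][:,:2].astype(np.float32)); print(n,r,np.percentile(P[m][:,2],[5,50,95]))
E
```

```text
4.65 [0.423  0.1765 0.1699] [ 3.141e+00 -2.000e-03  1.038e+00] [-0.905  0.388  0.485  2.105 -0.276  0.706 -0.772]
scene ((0.5595690608024597, -0.0978536456823349), (0.15524692833423615, 0.18478083610534668), 5.789058685302734) [0.06349413 0.06816777 0.07195031]
side ((0.5599325895309448, -0.0978509858250618), (0.15112021565437317, 0.1933102309703827), 5.204783916473389) [0.06321248 0.06748451 0.07060897]
```

View pics/w2.png

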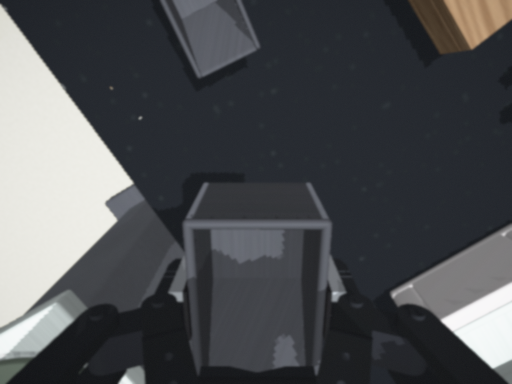

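>>> {"method": "play_rows", "body": {
  "motion": [
    [-0.3, 0.9, -0.3, 0, 0, 0, -0.5],
    [-1.0, 2.8, -0.8, 0, 0, 0, -0.5],
    [-1.9, 5.1, -1.5, 0, 0, 0, -0.5],
    [-2.8, 7.5, -2.2, 0, 0, 0, -0.5],
    [-3.6, 9.8, -3, 0, 0, 0, -0.5]
  ]
}}

```text
clock: 5.2
position: [0.4892, 0.0936, 0.1979]
tool_rot: [-3.141, 0.001, 1.037]
force: [-0.0, 0.1, -1.9]
grip_width: 0.0517
finger_force: 42.4
```

>>> {"method": "play_rows", "body": {
  "motion": [
    [-0.9, 2.3, -0.3, 0, 0, 0, -0.5],
    [-1.7, 4.7, -0.5, 0, 0, 0, -0.5],
    [-2.6, 7, -0.5, 0, 0, 0, -0.5],
    [-3.4, 9.4, -0.5, 0, 0, 0, -0.5],
    [-4.3, 11.7, -0.5, 0, 0, 0, -0.5]
  ]
}}

```text
clock: 5.7
position: [0.5682, -0.0028, 0.2024]
tool_rot: [-3.141, 0.001, 1.037]
force: [1.1, 0.1, -1.5]
grip_width: 0.0513
finger_force: 42.4
```

>>> {"method": "play_rows", "body": {
  "motion": [
    [-0.7, 1.9, 0, 0, 0, 0, -0.5],
    [-1.2, 3.3, 0, 0, 0, 0, -0.5],
    [-1.5, 4.2, 0, 0, 0, 0, -0.5],
    [-1.7, 4.7, 0, 0, 0, 0, -0.5],
    [-1.7, 4.7, 0, 0, 0, 0, -0.5]
  ]
}}

```text
clock: 6.2
position: [0.5995, -0.0398, 0.2031]
tool_rot: [-3.141, 0.0, 1.038]
force: [-0.7, 0.2, -2.1]
grip_width: 0.0513
finger_force: 42.4
```

```bash
python3 go.py; python3 - <<'E'
from workcell import observe, viewer
from h import *
im,d=viewer.grab_frame("scene"); f=viewer.camera_info("scene")
u,v=proj(dict(fx=f['fx'],fy=f['fy'],cx=f['cx'],cy=f['cy'],R=np.array(f['R']),t=np.array(f['t'])),observe()['position'])[0].astype(int); print(u,v)
cv2.imwrite("pics/s2.png",cv2.resize(im[v-70:v+80,u-90:u+90],None,fx=4,fy=4,interpolation=2)[...,::-1])
E
```

```text
6.2 [ 0.5995 -0.0398  0.2031] [-3.141  0.     1.038] [-0.367  0.564  0.494  1.714 -0.318  0.945 -0.282]
329 184
```

View pics/s2.png

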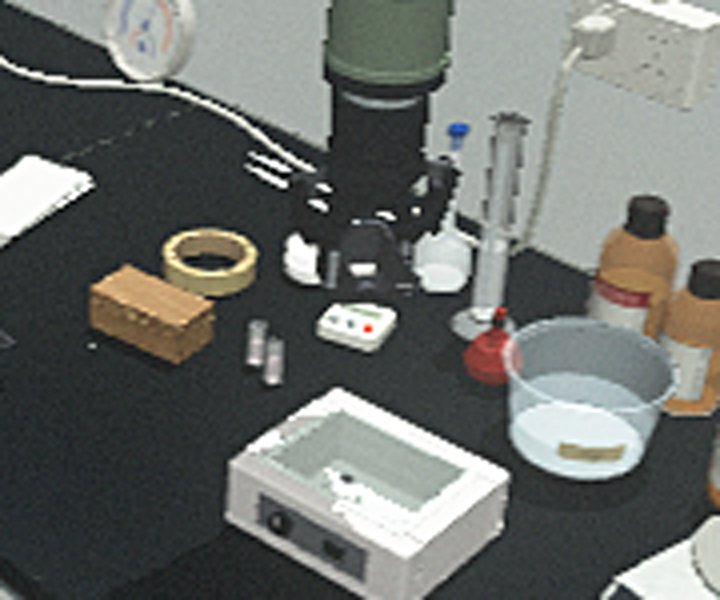

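The bar is still in the scoop, at crop pixel (362,268). Next a small tilt, to learn how the arm moves.

>>> {"method": "play_rows", "body": {
  "motion": [
    [0, 0, 0, 0, 0.06, 0, -0.5],
    [0, 0, 0, 0, 0.13, 0, -0.5],
    [0, 0, 0, 0, 0.2, 0, -0.5],
    [0, 0, 0, 0, 0.26, 0, -0.5],
    [0, 0, 0, 0, 0.3, 0, -0.5]
  ]
}}

```text
clock: 6.75
position: [0.5991, -0.0393, 0.2036]
tool_rot: [3.141, -0.302, 1.038]
force: [-0.9, 0.4, -0.9]
grip_width: 0.0516
finger_force: 42.4
```

```bash
python3 go.py; cat > ik.py <<'E'
from h import *
from scipy.optimize import least_squares
L=[json.loads(l) for l in open("log.jsonl")]; L.append([[-1.361,.5215,-.036,1.6,.021,1.021,-.113],[.173,.6005,.231],[-3.141,0,2.862]])
def fk(q,p):
    q=np.array(q)*[-1,1,-1,1,-1,1,-1]; off,off7,d1,a2,a4,d7,e1,e2,e3=p
    R=Ro.from_euler('ZYZ',[q[0]+off,q[1],q[2]]); x=np.array([0,0,d1])+R.apply([e2,0,a2])
    R=R*Ro.from_euler('Y',q[3]); x=x+R.apply([e3,0,a4]); R=R*Ro.from_euler('ZY',q[4:6]); x=x+R.apply([e1,0,0]); R=R*Ro.from_euler('Z',q[6]+off7)
    return x+R.apply([0,0,d7]),R
def err(x,R,X,RR): return list(x-X)+list(.3*(R.inv()*RR).as_rotvec())
r=least_squares(lambda p:np.concatenate([err(*fk(l[0],p),l[1],Ro.from_euler('xyz',l[2])) for l in L]+[1e-4*p[6:]]),[0,1.57,.3,.5,.4,.25,0,0,0])
p=r.x; rms=r.cost
lo=np.array([-2.91,-.3,-1.5,.17,-1.26,.16,-2.52]);hi=np.array([2.91,2.13,1.42,2.43,4.41,1.93,2.52])
def ik(X,RR,q0):
    s=least_squares(lambda q:err(*fk(q,p),X,RR)+list(1e-3*(q-q0)),np.clip(q0,lo+.03,hi-.03),bounds=(lo+.02,hi-.02)); e=np.array(err(*fk(s.x,p),X,RR)); return s.x,np.abs(e).max()
E
python3 - <<'E'
from ik import *
print('fit',p.round(3),rms)
B=np.array([.56,-.098]); q0=np.array(L[-2][0])
for psi in range(-200,-40,15):
    a=np.radians(psi); l=np.array([np.cos(a),np.sin(a)]); q=q0; o=[]
    for t in range(15,76,10):
        th=np.radians(t); RR=Ro.from_euler('ZX',[a+np.pi,np.pi])*Ro.from_euler('y',th)
        q,e=ik(np.r_[B-.07*l,.16],RR,q); o.append(round(e*1000,1))
    print(psi,o,q.round(2))
E
```

```text
6.75 [ 0.5991 -0.0393  0.2036] [ 3.141 -0.302  1.038] [-0.111  0.494  0.315  1.822 -0.6    0.826  0.036]
fit [-9.800e-02  1.473e+00  3.660e-01  5.110e-01  3.870e-01  3.810e-01
 -5.300e-02 -1.700e-02 -1.000e-03] 0.0002542930946505232
-200 [np.float64(0.0), np.float64(0.0), np.float64(28.2), np.float64(67.3), np.float64(98.8), np.float64(113.9), np.float64(144.6)] [-1.52  2.1   1.32  2.06 -1.24  0.18 -2.5 ]
-185 [np.float64(0.0), np.float64(0.0), np.float64(30.8), np.float64(73.2), np.float64(113.4), np.float64(135.6), np.float64(140.0)] [ 1.65  1.96 -1.23  2.06 -1.24  0.18  1.61]
-170 [np.float64(0.0), np.float64(0.0), np.float64(19.4), np.float64(48.8), np.float64(67.9), np.float64(108.6), np.float64(115.2)] [ 1.46  1.53 -1.21  2.07 -1.24  0.18  1.21]
-155 [np.float64(0.0), np.float64(0.0), np.float64(2.2), np.float64(25.3), np.float64(48.3), np.float64(63.4), np.float64(61.5)] [ 1.38  1.44 -1.19  2.09 -1.24  0.18  1.18]
-140 [np.float64(0.0), np.float64(0.0), np.float64(0.0), np.float64(0.0), np.float64(7.2), np.float64(11.2), np.float64(6.7)] [ 1.32  1.38 -1.18  2.12 -1.24  0.18  1
[... 315 characters left out ...]
11  1.75 -1.12  1.38  1.06]
-95 [np.float64(0.0), np.float64(0.0), np.float64(0.0), np.float64(0.0), np.float64(0.0), np.float64(0.0), np.float64(0.0)] [ 0.61  1.06 -0.11  1.55 -0.91  1.55  0.97]
-80 [np.float64(0.0), np.float64(0.0), np.float64(0.0), np.float64(0.0), np.float64(0.0), np.float64(0.0), np.float64(0.0)] [ 0.54  1.13 -0.11  1.34 -0.74  1.74  0.93]
-65 [np.float64(0.0), np.float64(0.0), np.float64(0.0), np.float64(0.0), np.float64(0.0), np.float64(0.0), np.float64(0.0)] [ 0.5   1.21 -0.2   1.13 -0.55  1.91  0.89]
-50 [np.float64(0.0), np.float64(0.0), np.float64(0.0), np.float64(0.0), np.float64(0.0), np.float64(0.0), np.float64(15.2)] [ 0.69  1.37 -0.88  1.06 -0.    1.91  0.58]
```

```bash
python3 go.py .56 -.022 .165 3.1416 -.3 1.571
```

```text
6.75 [ 0.5991 -0.0393  0.2036] [ 3.141 -0.302  1.038] [-0.111  0.494  0.315  1.822 -0.6    0.826  0.036]
(array([-1.62, -4.24,  3.54]), array([ 0.158, -0.002, -0.509]))
```

>>> {"method": "play_rows", "body": {
  "motion": [
    [-0.2, -0.6, 0.4, 0.022, 0, -0.07, -0.5],
    [-0.5, -1.2, 1, 0.045, 0, -0.145, -0.5],
    [-0.8, -2, 1.7, 0.075, 0, -0.24, -0.5],
    [-1.1, -2.8, 2.4, 0.105, 0, -0.34, -0.5],
    [-1.4, -3.6, 3, 0.13, 0, -0.43, -0.5]
  ]
}}

```text
clock: 7.25
position: [0.5657, -0.0243, 0.1704]
tool_rot: [3.139, -0.3, 1.493]
force: [0.3, 0.1, -1.2]
grip_width: 0.0516
finger_force: 42.4
```

```bash
python3 go.py .56 -.022 .165 3.1416 -.3 1.571
```

```text
7.25 [ 0.5657 -0.0243  0.1704] [ 3.139 -0.3    1.493] [-0.027  0.536  0.191  1.826 -0.527  0.876  0.42 ]
(array([ 0.02, -0.58,  0.56]), array([ 0.026,  0.   , -0.074]))
```

>>> {"method": "play_rows", "body": {
  "motion": [
    [-0.1, -0.3, 0.7, 0.013, 0, -0.037, -0.5],
    [-0.28, -0.58, 1.5, 0.026, 0, -0.074, -0.5],
    [-0.28, -0.58, 1.5, 0.026, 0, -0.074, -0.5],
    [-0.28, -0.58, 1.5, 0.026, 0, -0.074, -0.5],
    [-0.28, -0.58, 1.5, 0.026, 0, -0.074, -0.5]
  ]
}}

```text
clock: 7.75
position: [0.5608, -0.0228, 0.1558]
tool_rot: [3.141, -0.299, 1.565]
force: [-0.6, 0.5, -1.6]
grip_width: 0.0511
finger_force: 42.4
```

>>> {"method": "play_rows", "body": {
  "motion": [
    [0, 0, 0, 0, 0.1, 0, -0.5],
    [0, 0, 0, 0, 0.2, 0, -0.5],
    [0, 0, 0, 0, 0.3, 0, -0.5],
    [0, 0, 0, 0, 0.4, 0, -0.5],
    [0, 0, 0, 0, 0.5, 0, -0.5]
  ]
}}

```text
clock: 8.25
position: [0.5611, -0.0235, 0.1561]
tool_rot: [3.14, -0.803, 1.566]
force: [0.4, -1.2, -1.3]
grip_width: 0.0515
finger_force: 42.3
```

>>> {"method": "play_rows", "body": {
  "motion": [
    [0, 0, 0, 0, 0.08, 0, -0.5],
    [0, 0, 0, 0, 0.16, 0, -0.5],
    [0, 0, 0, 0, 0.24, 0, -0.5],
    [0, 0, 0, 0, 0.3, 0, -0.5],
    [0, 0, 0, 0, 0.36, 0, -0.5]
  ]
}}

```text
clock: 8.75
position: [0.5609, -0.0235, 0.1554]
tool_rot: [-3.141, -1.161, 1.564]
force: [-0.3, -0.3, -1.5]
grip_width: 0.0515
finger_force: 42.4
```

```bash
python3 go.py; python3 - <<'E'
from workcell import observe, viewer
from h import *
o=[]
for n,(u,v) in dict(scene=(331,220),side=(279,140)).items():
    im,d=viewer.grab_frame(n); o.append(cv2.resize(im[v-60:v+50,u-55:u+55],(400,400),interpolation=2))
cv2.imwrite("pics/t1.png",np.hstack(o)[...,::-1])
E
```

```text
8.75 [ 0.5609 -0.0235  0.1554] [-3.141 -1.161  1.564] [ 0.525  0.917 -0.14   1.66  -0.927  1.366  1.   ]
```

View pics/t1.png

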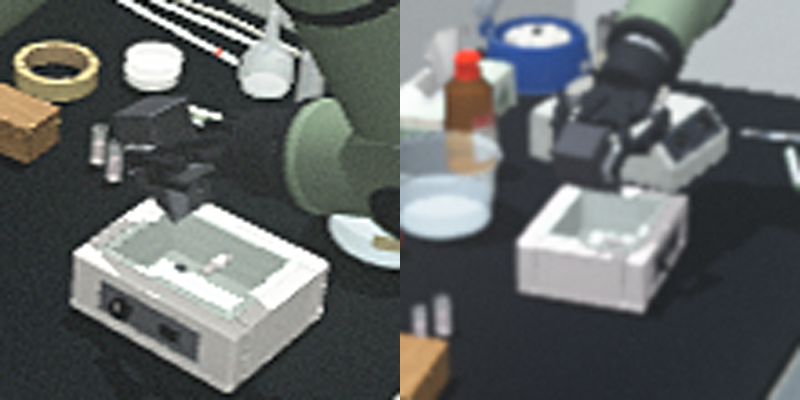

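>>> {"method": "play_rows", "body": {
  "motion": [
    [0.8, 0, 0, 0, -0.1, 0, -0.5],
    [2, 0, 0.2, 0, -0.22, 0, -0.5],
    [3.3, 0, 0.4, 0, -0.35, 0, -0.5],
    [4.6, 0, 0.6, 0, -0.48, 0, -0.5],
    [5.8, 0, 0.75, 0, -0.6, 0, -0.5]
  ]
}}

```text
clock: 9.35
position: [0.5615, 0.0074, 0.2079]
tool_rot: [3.136, -0.553, 1.567]
force: [0.6, 0.0, -1.6]
grip_width: 0.0514
finger_force: 42.4
```

```bash
python3 go.py .46 .14 .2 3.1416 0 1.571;  python3 - <<'E'
from workcell import observe, viewer
from h import *
o=[]
for n,(u,v) in dict(scene=(331,220),side=(279,140)).items():
    im,d=viewer.grab_frame(n); o.append(cv2.resize(im[v-60:v+50,u-55:u+55],(400,400),interpolation=2))
    f={k:np.array(x) for k,x in viewer.camera_info(n).items()}; f['d']=d; P=pts(f)
    m=(abs(P[...,0]-.56)<.06)&(abs(P[...,1]+.098)<.07)&(P[...,2]<.045)&(P[...,2]>.02); print(n,m.sum(),P[m].mean(0))
cv2.imwrite("pics/t2.png",np.hstack(o)[...,::-1])
E
```

```text
9.35 [0.5615 0.0074 0.2079] [ 3.136 -0.553  1.567] [ 0.154  0.542  0.044  1.783 -0.671  1.04   0.602]
(array([ 10.84, -10.25,   7.56]), array([ 0.006, -0.553, -0.005]))
scene 216 [ 0.59999863 -0.06980446  0.03299188]
side 112 [ 0.58290868 -0.15256144  0.0333007 ]
```

View pics/t2.png

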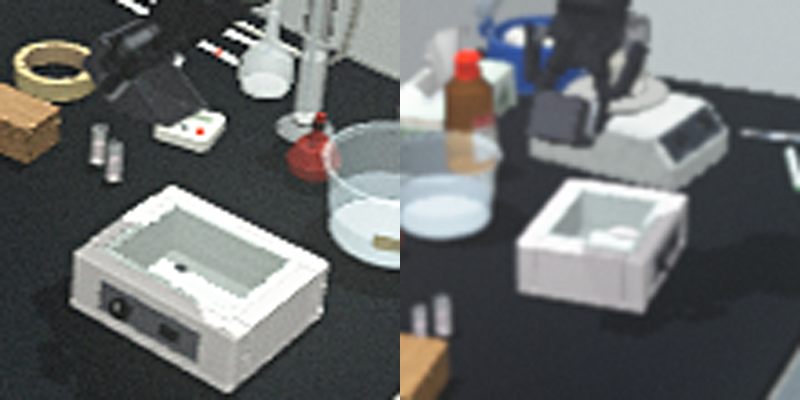

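>>> {"method": "play_rows", "body": {
  "motion": [
    [2, -2, 1.4, 0, -0.11, 0, -0.5],
    [4.3, -4, 3, 0, -0.22, 0, -0.5],
    [6.5, -6.2, 4.5, 0, -0.34, 0, -0.5],
    [8.7, -8.2, 6, 0, -0.46, 0, -0.5],
    [10.8, -10.2, 7.5, 0.006, -0.553, -0.005, -0.5]
  ]
}}

```text
clock: 9.95
position: [0.4718, 0.1224, 0.1997]
tool_rot: [-3.129, -0.074, 1.567]
force: [-0.3, 0.5, -1.0]
grip_width: 0.0515
finger_force: 42.4
```

```bash
python3 go.py .46 .14 .03 3.1416 0 1.571
```

```text
9.95 [0.4718 0.1224 0.1997] [-3.129 -0.074  1.567] [-0.491  0.352  0.21   2.001 -0.206  0.797 -0.153]
(array([ 0.49, -0.96, 17.06]), array([-0.013, -0.074, -0.003]))
```

>>> {"method": "play_rows", "body": {
  "motion": [
    [0, 0, 2, 0, 0, 0, -0.5],
    [0, 0, 5, 0, 0, 0, -0.5],
    [0, 0, 8, 0, 0, 0, -0.5],
    [0, 0, 10, 0, 0, 0, -0.5],
    [0, 0, 10, 0, 0, 0, -0.5]
  ]
}}

```text
clock: 10.45
position: [0.4693, 0.1292, 0.0974]
tool_rot: [-3.123, -0.076, 1.568]
force: [-0.1, 0.1, 0.1]
grip_width: 0.0519
finger_force: 42.4
```

```bash
python3 go.py .46 .14 .0105 3.1416 0 1.571
```

```text
10.45 [0.4693 0.1292 0.0974] [-3.123 -0.076  1.568] [-0.449  0.522  0.146  2.076 -0.285  0.561 -0.082]
(array([ 0.41, -0.77,  8.77]), array([-0.019, -0.076, -0.003]))
```

>>> {"method": "play_rows", "body": {
  "motion": [
    [0.1, 0, 1, -0.01, -0.04, 0, -0.5],
    [0.3, 0, 3, -0.019, -0.076, -0.003, -0.5],
    [0.3, 0, 5, -0.019, -0.076, -0.003, -0.5],
    [0.3, 0, 6.5, -0.019, -0.076, -0.003, -0.5],
    [0.3, 0, 7, -0.019, -0.076, -0.003, -0.5]
  ]
}}

```text
clock: 10.95
position: [0.4695, 0.1379, 0.0296]
tool_rot: [3.138, -0.001, 1.571]
force: [-0.0, -0.9, -0.9]
grip_width: 0.0514
finger_force: 42.5
```

```bash
python3 go.py .467 .13 .0095 3.1416 0 1.571; python3 - <<'E'
from workcell import viewer
from h import *
o=[]
for n,(u,v) in dict(scene=(255,215),side=(290,180)).items():
    im,d=viewer.grab_frame(n); o.append(cv2.resize(im[v-50:v+50,u-50:u+50],(400,400),interpolation=2))
cv2.imwrite("pics/p1.png",np.hstack(o)[...,::-1])
E
```

```text
10.95 [0.4695 0.1379 0.0296] [ 3.138e+00 -1.000e-03  1.571e+00] [-0.532  0.656  0.166  2.097 -0.259  0.404 -0.161]
(array([-0.79, -0.26,  2.01]), array([ 0.003, -0.001,  0.   ]))
```

View pics/p1.png

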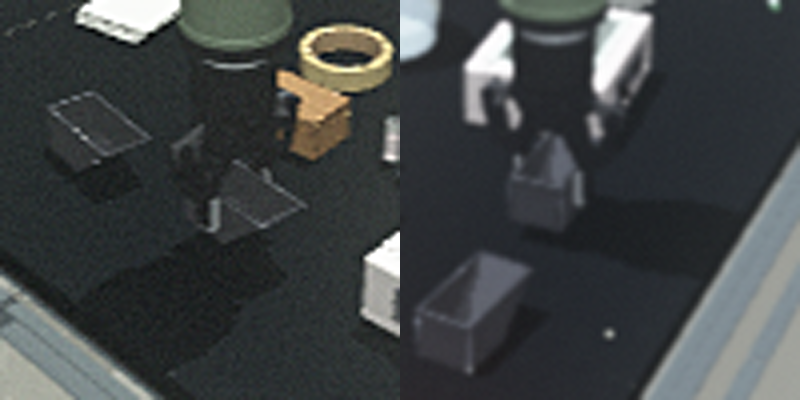

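The scoop hangs level over clear bench, at left-crop pixel (255,205), and the spare at (95,130) hasn't moved. I'm lowering it the last 2 cm and letting go.

>>> {"method": "play_rows", "body": {
  "motion": [
    [0, 0, 0.8, 0.003, 0, 0, -0.5],
    [0, 0, 1.5, 0.003, 0, 0, -0.5],
    [0, 0, 1.8, 0.003, 0, 0, -0.5],
    [0, 0, 2.0, 0.003, 0, 0, -0.5],
    [0, 0, 2.0, 0.003, 0, 0, -0.5]
  ]
}}

```text
clock: 11.55
position: [0.4694, 0.1378, 0.0094]
tool_rot: [3.142, -0.001, 1.571]
force: [-0.3, 1.3, -0.6]
grip_width: 0.0518
finger_force: 42.5
```

>>> {"method": "play_rows", "body": {
  "motion": [
    [0, 0, 0, 0, 0, 0, 0.2],
    [0, 0, 0, 0, 0, 0, 0.4],
    [0, 0, 0, 0, 0, 0, 0.7],
    [0, 0, 0, 0, 0, 0, 1],
    [0, 0, 0, 0, 0, 0, 1]
  ]
}}

```text
clock: 12.05
position: [0.4695, 0.1379, 0.0096]
tool_rot: [3.141, -0.001, 1.571]
force: [0.2, 0.2, -0.1]
grip_width: 0.0853
finger_force: 0.0
```

>>> {"method": "play_rows", "body": {
  "motion": [
    [0, 0, 0, 0, 0, 0, 1],
    [0, 0, -1.5, 0, 0, 0, 1],
    [0, 0, -4, 0, 0, 0, 1],
    [0, 0, -7, 0, 0, 0, 1],
    [0, 0, -10, 0, 0, 0, 1]
  ]
}}

```text
clock: 12.55
position: [0.4692, 0.1376, 0.1105]
tool_rot: [-3.141, -0.0, 1.571]
force: [0.4, 0.4, 0.6]
grip_width: 0.0851
finger_force: 0.0
```

>>> {"method": "play_rows", "body": {
  "motion": [
    [0, 0, -4, 0, 0, 0, 1],
    [0, 0, -8, 0, 0, 0, 1],
    [0, 0, -11, 0, 0, 0, 1],
    [0, 0, -14, 0, 0, 0, 1],
    [0, 0, -15, 0, 0, 0, 1]
  ]
}}

```text
clock: 13.05
position: [0.4702, 0.1379, 0.2622]
tool_rot: [3.138, -0.002, 1.571]
force: [0.4, -0.3, -0.3]
grip_width: 0.0856
finger_force: 0.0
```

```bash
python3 go.py .5 -.12 .3 3.1416 0 1.571; python3 - <<'E'
from workcell import viewer
from h import *
im,d=viewer.grab_frame("wrist"); 
f={k:np.array(x) for k,x in viewer.camera_info("wrist").items()}; f['d']=d; P=pts(f); m=(P[...,2]>.037)&(P[...,2]<.055)&(np.hypot(P[...,0]-.47,P[...,1]-.13)<.09)
print(m.sum(),cv2.minAreaRect(P[m][:,:2].astype(np.float32)),np.percentile(P[m][:,2],[5,50,95]))
print(proj(f,[[.56,-.098,.02]])); np.savez("wf.npz",im=im,d=d)
cv2.imwrite("pics/w9.png",im[...,::-1])
E
```

```text
13.05 [0.4702 0.1379 0.2622] [ 3.138e+00 -2.000e-03  1.571e+00] [-0.67   0.278  0.327  1.926 -0.11   0.951 -0.291]
(array([-25.78,   2.98,  -3.83]), array([ 0.004, -0.002,  0.   ]))
1316 ((0.4696047902107239, 0.12473677843809128), (0.05283426120877266, 0.10222908109426498), 0.10224642604589462) [0.03810914 0.04710541 0.0490601 ]
[[318.81218059 318.05072292]]
```

View pics/w9.png

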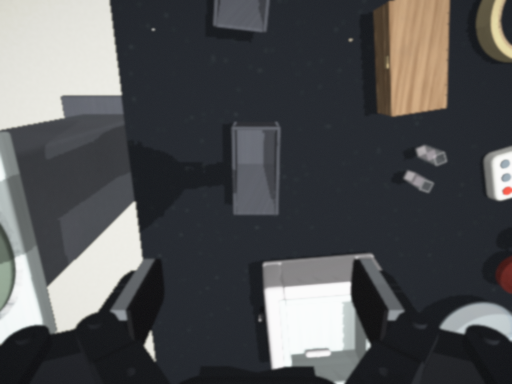

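The scoop stands empty and upright at (256,168), and the bar lies in the basin at (318,352).

```bash
python3 -c "
from workcell import bot; print(bot.job_done())"
```

```text
the job is handed in; nothing more can be done
None
```

I handed the job in at about 13 s: the last picture shows the bar in the cleaner's basin and the scoop standing empty and upright on the bench. The arm is clear and the spare scoop was not touched, but no verdict was returned.

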